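# Roll a gauge roller under the sprung fork to the plunger

## Task

Take the steel roller from its rest, lay it across the open part of the gauge's track in front of the fork and let go of it. Then roll it along by pushing its side, under the sprung fork and onward until you feel that it has met the sprung plunger and pressed it in by about 3 mm, and back away so that the fork keeps it there. Stop in time: never press the plunger in by more than 6 mm, do not drop or ram the roller, and leave the tin, the weight and the beaker alone.

Things in the scene. Friction and masses are not known exactly. Their poses are not given: they have to be found in the camera images.
- roller_center (a point): Centre of the loose roller: a plain closed steel cylinder, 28 mm diameter, 100 mm long, about 0.2 kg (0.18 to 0.29). The point's y axis is the roller's axis. It starts lying level in the rest.
- rest: Fixed grey plastic rest for the roller, base 56 x 96 mm, with two 10 mm wide V cheeks 38 mm either side of the roller's middle; between them the roller is free from its underside (22 mm above the worktop) up. Origin: centre of its underside; y runs along the roller, whose centre is 36 mm above the worktop.
- gauge: Fixed aluminium gauge, base plate 205 x 130 x 15 mm; origin on the worktop under the plate. x points along the track from the open end to the plunger, y across, z up. The level track is the plate's top (z = 15 mm) from x = -104 mm (lip 4 mm high). A fixed portal stands at x = 58 to 80 mm, top at z = 76 mm; nothing else reaches above z = 53 mm.
- track (a point): Point on the track's surface at gauge x = -55 mm, y = 0, in the open part: lay the roller with its middle above it, its axis along gauge y; its centre is then at gauge z = 29 mm. Axes as the gauge's. Side rails 6 mm high, 105 mm apart, guide the roller's ends.
- fork_mouth (a point): Point fixed on the gauge at x = 8 mm, y = 0, z = 41 mm, midway between the fork's two level steel prongs (14 mm wide, at gauge y = -41 and +41 mm, 68 mm free between them for the shut fingers). The prongs run from here to the portal, underside 26 mm above the track; towards the open end they slope up over another 14 mm as a lead-in.
- fork (a joint): Lift of the sprung fork, m: 0 = down, 0.002 = roller under it, at most 0.008. It bears down on the roller with 2.4 N, 3 N when lifted 2 mm. The roller's centre is near gauge x = -2 mm when it meets the slope, and at 8 mm it is fully under; from there on it moves against a fairly steady friction of roughly 5 to 9 N (up to 14 N while climbing the slope) and stays where it is left.
- stop: Stop of the gauge at the track's end (its origin and axes are the gauge's, its state is not measured). It carries a sprung plunger: a 14 mm steel disc at gauge y = 0 and the roller's centre height, pressed in along +x, 9 mm travel, 0.3 N at first, then 0.8 N/mm. With the friction this adds, the push needed has about doubled at 3 mm. Its place varies: first touch with the roller's centre at gauge x = 22 to 32 mm.
- sample_tin_3: Loose open metal tin, 57 mm wide, 34 mm high; a bystander. Origin under its centre.
- weight_1: Loose brass knob weight, 29 mm wide, 51 mm high; a bystander. Origin under its centre.
- beaker: Loose small clear beaker, 53 mm wide, 66 mm high; a bystander. Origin under its centre.
Mind the look-alikes: they are no part of the job. Of the things that look like the part that bears roller_center, the smaller one is meant.

How it is judged:
By the outcome, as a careful person would: the job done as asked, in the order asked, and still so for the second after the job is handed in, with the robot touching nothing.
It also fails if it takes over 72 s, if anything falls off the work surface, if the arm or the gripper's body presses on something with over 40 N, if the wrist force passes 120 N, or if a joint passes its speed limit or range.

## Robot

A 7-joint arm with a two-finger parallel gripper is mounted at the origin on a cart in front of the work surface, level with it; the furniture and walls round the work are solid. World frame = base frame: x ahead of the robot, y to its left, z up, the work surface at z = 0. Lengths are in m, angles in rad, forces in N, time in s.
With the tool pointing down it reaches from about 0.425 to 0.825 m from the base axis. Payload 3.6 kg.
Tool frame: the origin (TCP) lies between the finger pads; the fingertips stand 22 mm ahead of it and the grasp point (between the pads) lies 3 mm ahead of it (arm.nose_length is the distance from the TCP to the fingertips, in m); z points along the fingers, y is the line along which they close (so a half turn about z gives the same grasp; the last joint's range is limited). The gripper opens to 93 mm and grips with 3 to 60 N. Pads are 15 mm wide; open, the fingers measure 128 mm over their backs; the gripper's body (75 mm by 188 mm) begins 65 mm behind the grasp point.
Start: joints at [-1.242, 0.615, -0.013, 1.423, 0.008, 1.103, -0.04], TCP at [0.226, 0.609, 0.241] pointing down, gripper open.
Joint ranges: [-3.12, 3.12], [-0.3, 2.06], [-1.34, 1.32], [0.26, 2.42], [-1.36, 4.5], [0.01, 1.98], [-2.84, 2.84]. Speed limits (rad/s): [2.79, 2.79, 3.14, 3.14, 3.14, 3.14, 3.14].

## Interface

Orientations are given as a unit quaternion [x, y, z, w].
In Python, from rig import arm gives the robot as it stands.
- The arm moves only by the tool jog_arm, never from a script. Its argument "targets" is a list of rows, each an object with "gripper": the gripper's target within -1 to 1 (fully open at 1, half-way at 0, shut at -1); "xyz": the shift along the tool's x, y, z as a fraction of full scale, a list of three; "rotation": the turn, a rotation vector about the tool's x, y, z as a fraction of full scale, a list of three. In form: [{"gripper": gripper, "xyz": [dx, dy, dz], "rotation": [ax, ay, az]}, ...]. A call has 1 to 20 rows; each row is the pose to reach, as a shift and turn from the pose commanded when the call began, along the tool's axes at that moment; what a row does not reach only later rows make up. Full scale, the value 1, is 15 cm for a shift and 30 degrees for a turn. A row lasts 1/8 s, in which the tool goes at most 62.5 mm and 10.7 degrees, less where a joint would pass 70% of its speed; a pose out of reach is approached as far as the arm can. A call with a number of a shift or a turn outside -1 to 1 is refused whole. A call with a gripper value outside its range is refused whole. The fingers move at their own pace and stop on an object; "squeeze" is the grip in N (left out, the last holds). Time passes only in rows, so rows that repeat a pose let the fingers close. It gives the time, the measured TCP pose, the force, the opening and the grip force at its end, in the units of the state.
- arm.get_obs(): the state, without advancing time (a new reading comes with each control period).
- arm.camera(name): name is "side" or "top" or "wrist"; returns the picture (480x640x3 uint8, red, green, blue); there is no depth.
- arm.camera_model(name): a dict with "intrinsics" (3x3 intrinsics, pixels), "R" (3x3) and "t" (3): a world point X has camera coordinates R X + t; the wrist camera has in their place "mount" (4x4, takes a point from camera to tool coordinates, whose origin is the TCP and whose axes are the flange's). Camera axes: x right, y down, z forward; pixel columns grow to the right and rows downward; lengths in m; the calibration is good to about 2 mm. A picture is of the moment at which its call begins: read the wrist's pose just before it. camera_model takes no time and is no camera call.
- arm.hand_in(): hands the job in; it is judged then, once.
Trained networks look in the newest picture that a camera, given by its name, has taken for a name from the list of things; names that differ only in an ending like _2 or _b are one class to them, and where a whole thing is asked for, a point or a joint stands for the part that bears it (a point fixed in the world has none). Each returns a list of dicts, best first, with "score" (0 to 1); they miss things now and then, are a little off and sometimes report something else, mostly with a low value. They report only what shows in the picture. A call takes as long as a camera call. They do not tell look-alikes from the thing itself.
- arm.find_in(name, camera): "bbox" ([left, top, right, bottom] in pixels, round what is visible of it).
- arm.regions_of(name, camera): "mask" (480x640 bool, what is visible of it) and "bbox" ([left, top, right, bottom] in pixels, round what is visible of it).
The state is a dict: "clock": time; "qpos": joint angles; "dq": joint speeds; "joint_torque": joint torques, N m; "ee_pos": TCP position; "orientation": TCP orientation; "contact_force": force on the tool from outside, world axes, zero at the start; "torque": the same for the moment, N m; "width": finger opening in m; "gripper_force": force on a finger pad.
Only numpy, scipy, OpenCV 4.12 (cv2) and the standard library are available. Lean on these libraries where they do the work, as an engineer would, in place of code of your own. Each camera call takes 0.05 s, during which the arm holds its last target. There are 200 camera calls.

## Working session

There is one attempt and no reset: what is moved stays moved. The work goes in short steps, Python scripts to look and compute and a tool call to move; the robot and the scene stay as the last step left them, time stands still between calls to the robot, and variables do not carry over. Pictures are saved under pics/ and viewed, at most 11 in all, crops included, and the job is handed in when it is done.

Besides the shell and the picture viewer there is one more tool, called after ">>>" as name(argument=value, ...) on one line, values as JSON. jog_arm: Moves the arm, as the interface text tells. Its arguments: {"type":"object","properties":{"targets":{"type":"array"},"squeeze":{"type":"number"}},"required":["targets"]}

```bash
ls; mkdir -p pics; python3 - <<'E'
from rig import arm
import cv2, numpy as np
print(arm.get_obs())
ims=[]
for c in ("top","side"):
    im=arm.camera(c); cv2.imwrite(f"pics/{c}0.png",im[:,:,::-1])
    m=arm.camera_model(c); print(c,{k:np.round(v,4).tolist() for k,v in m.items()})
    for n in ("roller_center","rest","gauge","fork","stop","sample_tin_3","weight_1","beaker"):
        print(c,n,[(np.round(d["bbox"]).tolist(),round(d["score"],2)) for d in arm.find_in(n,c)][:4])
print({k:np.round(v,4).tolist() for k,v in arm.camera_model("wrist").items()}, arm.nose_length)
E
```

```text
pics
{'clock': 0.0, 'qpos': array([-1.24150963,  0.6159273 , -0.01261928,  1.42494014,  0.00811173,
        1.10336683, -0.04041353]), 'dq': array([ 0.00040668, -0.00140253,  0.00064826,  0.00168279,  0.00025227,
       -0.00022741,  0.00171425]), 'joint_torque': array([ 2.75100692e-04, -4.58931971e+01,  2.09333394e-01, -1.65752006e+01,
       -6.09699916e-02,  2.03816837e-02,  2.41953512e-04]), 'ee_pos': array([0.22614467, 0.60859226, 0.23946219]), 'orientation': array([ 1.76926408e-01,  9.84223231e-01, -1.27908001e-03, -2.06280827e-04]), 'contact_force': array([-0.4115936 , -0.66809055, -0.18398263]), 'torque': array([-0.02745952,  0.01906845,  0.0507867 ]), 'gripper_force': 0.0, 'width': 0.09317860587660166}
top {'intrinsics': [[483.3232, 0.0, 316.222], [0.0, 483.3232, 246.665], [0.0, 0.0, 1.0]], 'R': [[-0.0255, -0.9994, 0.0251], [-0.9817, 0.0203, -0.1896], [0.189, -0.0295, -0.9815]], 't': [-0.0154, 0.547, 0.8058]}
top roller_center [([347.0, 221.0, 370.0, 290.0], 0.86), ([425.0, 252.0, 483.0, 287.0], 0.79)]
top rest []
top gauge []
top fork [([208.0, 196.0, 270.0, 248.0], 0.62), 
[... 520 characters left out ...]
271.0, 280.0, 292.0, 294.0], 0.72), ([341.0, 181.0, 364.0, 207.0], 0.65), ([306.0, 224.0, 362.0, 246.0], 0.6)]
side rest [([338.0, 188.0, 368.0, 215.0], 0.93)]
side gauge [([248.0, 250.0, 371.0, 340.0], 0.82)]
side fork [([265.0, 265.0, 318.0, 304.0], 0.75)]
side stop [([271.0, 279.0, 291.0, 295.0], 0.49)]
side sample_tin_3 [([269.0, 203.0, 293.0, 227.0], 0.87)]
side weight_1 [([345.0, 348.0, 361.0, 378.0], 0.58)]
side beaker [([295.0, 174.0, 315.0, 207.0], 0.82)]
{'intrinsics': [[368.9846, 0.0, 317.5858], [0.0, 368.9846, 241.8518], [0.0, 0.0, 1.0]], 'mount': [[-0.0008, -0.9544, -0.2985, 0.0832], [1.0, -0.001, 0.0005, 0.0005], [-0.0008, -0.2985, 0.9544, -0.1445], [0.0, 0.0, 0.0, 1.0]]} 0.022
```

View pics/top0.png

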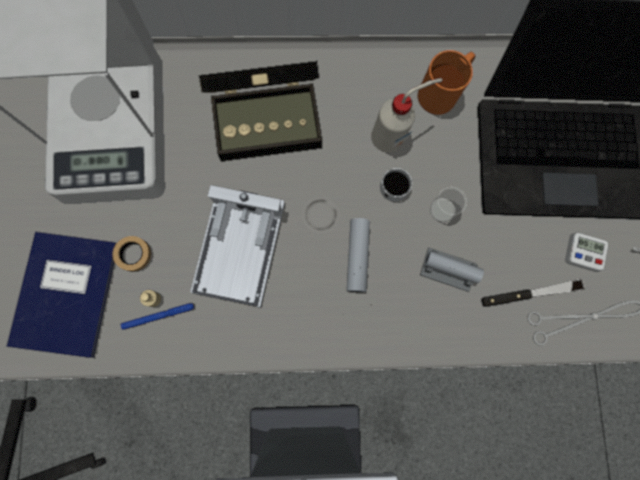

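View pics/side0.png

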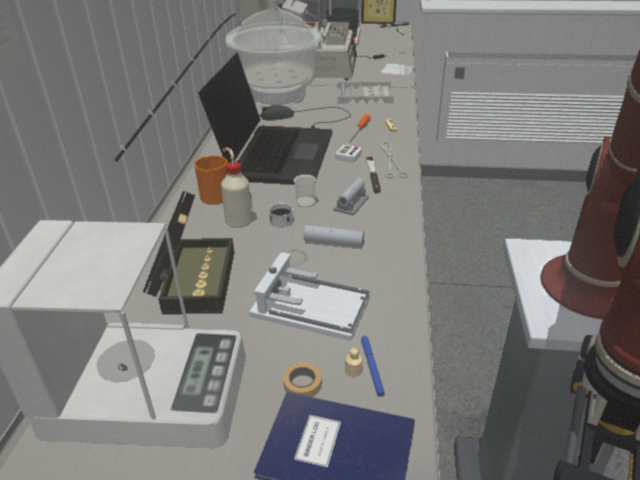

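The top view shows the gauge at (238,245), with its portal at the far end. Roller candidates:
- A loose, larger cylinder at (358,255) in top and (334,236) in side. It is a look-alike.
- The smaller one in the grey rest at (454,269) in top and (352,194) in side. This is the one I choose.

Next is a close crop to check the choice, plus triangulation.

```bash
cat > h.py <<'E'
from rig import arm
import numpy as np, cv2
from scipy.spatial.transform import Rotation as Ro
def PM(c,obs=None):
    m=arm.camera_model(c)
    if c=="wrist":
        o=obs or arm.get_obs(); T=np.eye(4); T[:3,:3]=Ro.from_quat(o["orientation"]).as_matrix(); T[:3,3]=o["ee_pos"]
        E=np.linalg.inv(T@np.array(m["mount"])); return np.array(m["intrinsics"])@E[:3]
    return np.array(m["intrinsics"])@np.c_[m["R"],m["t"]]
def tri(Ps,uvs):
    A=np.vstack([[u*P[2]-P[0],v*P[2]-P[1]] for P,(u,v) in zip(Ps,uvs)])
    A/=np.linalg.norm(A[:,:3],axis=1)[:,None]
    x,r,_,_=np.linalg.lstsq(A[:,:3],-A[:,3],rcond=None); return x
def onz(P,uv,z):
    A=np.vstack([uv[0]*P[2]-P[0],uv[1]*P[2]-P[1]]); return np.linalg.solve(A[:,:2],-A[:,3]-A[:,2]*z)
def proj(P,X):
    X=np.atleast_2d(X); q=np.c_[X,np.ones(len(X))]@P.T; return q[:,:2]/q[:,2:]
E
python3 - <<'E'
from h import *
P={}
for c in("top","side"):
    im=arm.camera(c);P[c]=PM(c)
    for n in ("roller_center","gauge","rest"):
        for d in arm.regions_of(n,c)[:3]:
            m=d["mask"].astype(np.uint8); ys,xs=np.nonzero(m)
            print(c,n,round(d["score"],2),np.round([xs.mean(),ys.mean()],1),cv2.minAreaRect(np.c_[xs,ys].astype(np.int32)))
t=cv2.imread("pics/top0.png");s=cv2.imread("pics/side0.png")
a=cv2.resize(t[175:315,180:290],None,fx=4,fy=4,interpolation=2)
b=cv2.resize(t[240:300,410:500],(360,240),interpolation=2);d=cv2.resize(s[175:220,330:375],(320,320),interpolation=2)
o=np.zeros((560,800,3),np.uint8);o[:560,:440]=a;o[:240,440:]=b;o[240:,440:760]=d
cv2.imwrite("pics/c1.png",o)
E
```

```text
top roller_center 0.98 [358. 255.] ((358.044921875, 254.60226440429688), (20.124860763549805, 73.60804748535156), 2.8624050617218018)
top roller_center 0.97 [454.1 266.8] ((454.00006103515625, 267.0000305175781), (59.45081329345703, 15.811387062072754), 18.43494987487793)
top roller_center 0.74 [150.5 297.8] ((150.37734985351562, 297.67919921875), (20.329362869262695, 15.659103393554688), 15.945395469665527)
top gauge 0.59 [237.7 246. ] ((236.59616088867188, 245.51922607421875), (75.50469970703125, 111.00171661376953), 11.309932708740234)
top gauge 0.43 [395.6 183.9] ((395.25006103515625, 183.75001525878906), (29.698482513427734, 33.23401641845703), 45.0)
top rest 0.66 [448.5 274.6] ((449.4527282714844, 268.902099609375), (53.753543853759766, 29.599580764770508), 19.23067283630371)
side roller_center 0.64 [350.8 192.2] ((351.5000305175781, 192.00001525878906), (13.435027122497559, 33.23401641845703), 45.0)
side roller_center 0.62 [333.3 235.4] ((333.3034973144531, 235.41574096679688), (59.814430236816406, 16.222591400146484), 5.856013774871826)
side gauge 0.67 [352.9 203.4] ((352.36480712890625, 204.46780395507812), (16.902141571044922, 36.031700134277344), 58.392494201660156)
side gauge 0.59 [307.9 301.2] ((307.84765625, 302.75775146484375), (107.38770294189453, 71.47335052490234), 25.096250534057617)
side rest 0.64 [352.9 203.5] ((352.6379089355469, 204.15516662597656), (18.903785705566406, 37.91899108886719), 58.671302795410156)
```

View pics/c1.png

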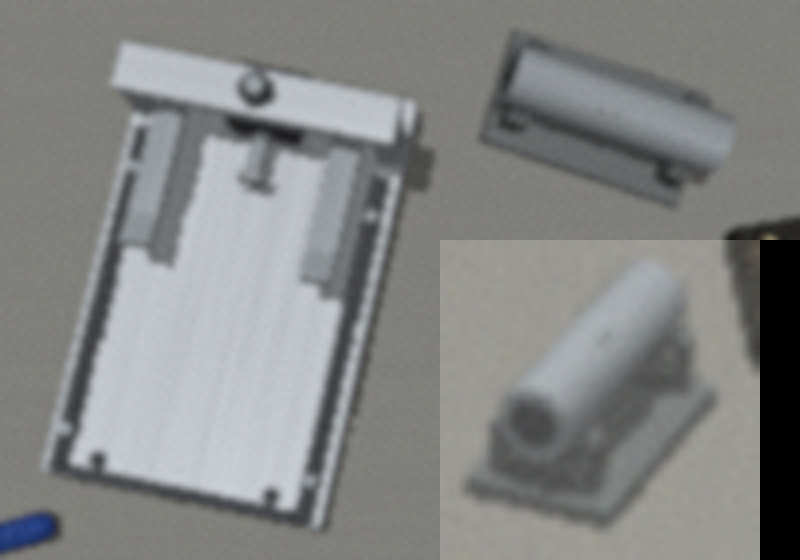

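The crop confirms the small roller on V cheeks over a grey base. The gauge plate's front corners are at about (192,292) and (260.5,307) in top.

```bash
python3 - <<'E'
from h import *
t,s=PM("top"),PM("side")
print("roller",tri([t,s],[(454.1,267),(351,192.2)]))
c,a=np.array([454,267.]),np.deg2rad(18.4); d=np.array([np.cos(a),np.sin(a)])*28
e1,e2=onz(t,c-d,.04),onz(t,c+d,.04);print("ends",e1,e2,np.linalg.norm(e2-e1), np.rad2deg(np.arctan2(*(e2-e1)[::-1])))
A,B=onz(t,(192.2,292),.015),onz(t,(260.5,306.7),.015)
y=(A-B);print("front",A,B,np.linalg.norm(y)); y/=np.linalg.norm(y); x=np.array([y[1],-y[0]])
O=(A+B)/2+x*.1025; print("gauge O",O,"x",x,np.rad2deg(np.arctan2(x[1],x[0])))
g=lambda X,Y,Z:np.r_[O+x*X+y*Y,Z]
for n,X in dict(c1=g(-.1025,.065,.015),c2=g(-.1025,-.065,.015),pl=g(.058,.06,.076),pr=g(.058,-.06,.076),knob=g(.069,0,.076),track=g(-.055,0,.015)).items(): print(n,X.round(3),proj(t,X).round(1),((proj(t,X)-[180,175])*4).round(0),proj(s,X).round(1))
print("corn loose", onz(t,(358,255),.03))
o=arm.get_obs();print(Ro.from_quat(o["orientation"]).as_matrix().round(3))
E
```

```text
roller [ 0.50861981 -0.27867139  0.03105374]
ends [ 0.52366147 -0.22855458] [ 0.48945525 -0.32237078] 0.09985762393695659 -110.03229988290327
front [0.47483455 0.19752689] [0.44542307 0.07433635] 0.12665285077559044
gauge O [0.55982677 0.11212894] x [ 0.97266298 -0.23222127] -13.42788280941059
c1 [0.475 0.199 0.015] [[191.3 291.8]] [[ 45. 467.]] [[351.6 333.8]]
c2 [0.445 0.073 0.015] [[261.4 306.9]] [[326. 528.]] [[371.1 289.8]]
pl [0.63  0.157 0.076] [[209.6 199.3]] [[119.  97.]] [[269.5 288.2]]
pr [0.602 0.04  0.076] [[276.6 213.5]] [[387. 154.]] [[294.  251.5]]
knob [0.627 0.096 0.076] [[244.6 200.5]] [[258. 102.]] [[277.  267.9]]
track [0.506 0.125 0.015] [[232.6 273.9]] [[210. 395.]] [[338.1 305.5]]
corn loose [ 0.53383085 -0.10439301]
[[-0.937  0.348 -0.   ]
 [ 0.348  0.937  0.   ]
 [ 0.    -0.    -1.   ]]
```

```bash
cat >> h.py <<'E'
def plan(wps,start=None):
    """wps: (x,y,z,yaw_deg of tool y); prints each call's xyz / rotation numbers, tool kept pointing down"""
    if start is None:
        o=arm.get_obs(); p=o["ee_pos"]; R=Ro.from_quat(o["orientation"]).as_matrix()
    for x,y,z,w in wps:
        a=np.deg2rad(w); Y=np.array([np.cos(a),np.sin(a),0]); Z=np.array([0,0,-1.]); X=np.cross(Y,Z)
        R2=np.c_[X,Y,Z]; p2=np.array([x,y,z])
        print("xyz",(R.T@(p2-p)/.15).round(3).tolist(),"rot",(Ro.from_matrix(R.T@R2).as_rotvec()/np.deg2rad(30)).round(3).tolist())
        p,R=p2,R2
E
python3 -c "
from h import *
plan([(.36,.52,.24,55),(.46,.39,.24,32),(.53,.25,.24,9),(.545,.12,.24,-13.4)])"
```

```text
xyz [-1.042, -0.248, 0.004] rot [-0.0, -0.0, 0.487]
xyz [-1.043, -0.328, 0.0] rot [0.0, 0.0, 0.767]
xyz [-1.039, -0.099, 0.0] rot [0.0, 0.0, 0.767]
xyz [-0.872, -0.037, 0.0] rot [0.0, 0.0, 0.747]
```

>>> jog_arm(targets=[{"gripper": 1, "xyz": [-0.4, -0.1, 0], "rotation": [0, 0, 0.2]}, {"gripper": 1, "xyz": [-0.8, -0.2, 0], "rotation": [0, 0, 0.4]}, {"gripper": 1, "xyz": [-1, -0.25, 0], "rotation": [0, 0, 0.49]}])

```text
clock: 1.68
ee_pos: [0.3583, 0.5186, 0.2409]
orientation: [0.305, 0.952, -0.0, 0.002]
contact_force: [0.1, -0.4, 0.8]
width: 0.093
gripper_force: 0.0
```

>>> jog_arm(targets=[{"gripper": 1, "xyz": [-0.35, -0.1, 0], "rotation": [0, 0, 0.25]}, {"gripper": 1, "xyz": [-0.7, -0.22, 0], "rotation": [0, 0, 0.5]}, {"gripper": 1, "xyz": [-1, -0.32, 0], "rotation": [0, 0, 0.77]}])

```text
clock: 2.05
ee_pos: [0.4506, 0.3943, 0.2409]
orientation: [0.489, 0.872, 0.0, 0.0]
contact_force: [0.5, 1.1, 0.1]
width: 0.0929
gripper_force: 0.0
```

>>> jog_arm(targets=[{"gripper": 1, "xyz": [-0.35, -0.03, 0], "rotation": [0, 0, 0.25]}, {"gripper": 1, "xyz": [-0.7, -0.06, 0], "rotation": [0, 0, 0.5]}, {"gripper": 1, "xyz": [-1, -0.1, 0], "rotation": [0, 0, 0.77]}])

```text
clock: 2.42
ee_pos: [0.5165, 0.2589, 0.2409]
orientation: [0.654, 0.757, 0.0, 0.0]
contact_force: [-0.2, 0.3, 0.0]
width: 0.0931
gripper_force: 0.0
```

>>> jog_arm(targets=[{"gripper": 1, "xyz": [-0.4, -0.02, 0], "rotation": [0, 0, 0.25]}, {"gripper": 1, "xyz": [-0.8, -0.04, 0], "rotation": [0, 0, 0.5]}, {"gripper": 1, "xyz": [-0.97, -0.04, 0], "rotation": [0, 0, 0.75]}, {"gripper": 1, "xyz": [-0.97, -0.04, 0], "rotation": [0, 0, 0.75]}, {"gripper": 1, "xyz": [-0.97, -0.04, 0], "rotation": [0, 0, 0.75]}])

```text
clock: 3.05
ee_pos: [0.5313, 0.1186, 0.2405]
orientation: [0.785, 0.619, 0.0, -0.001]
contact_force: [0.1, 0.0, -0.2]
width: 0.0933
gripper_force: 0.0
```

```bash
python3 - <<'E'
from h import *
o=arm.get_obs(); im=arm.camera("wrist"); P=PM("wrist",o)
print(o["clock"],o["ee_pos"],o["contact_force"])
np.savez("w1.npz",P=P,im=im)
O=np.array([.5598,.1121]);x=np.array([.97266,-.23222]);y=np.array([.23222,.97266])
g=lambda X,Y,Z:np.r_[O+x*X+y*Y,Z]
v=im[:,:,::-1].copy()
for X in [(-.1025,.065,.015),(-.1025,-.065,.015),(.058,.065,.076),(.058,-.065,.076),(.008,.041,.041),(.008,-.041,.041),(-.055,0,.015)]:
    q=proj(P,g(*X))[0]; print(X,q.round(1)); cv2.circle(v,tuple(int(a) for a in q),3,(0,0,255),1)
cv2.imwrite("pics/w1.png",v)
E
```

```text
3.05 [0.53131256 0.11859509 0.24051284] [ 0.06967168  0.01116472 -0.16539362]
(-0.1025, 0.065, 0.015) [241.9 147.5]
(-0.1025, -0.065, 0.015) [249.5 271.9]
(0.058, 0.065, 0.076) [424.2 150.9]
(0.058, -0.065, 0.076) [412.4 296.3]
(0.008, 0.041, 0.041) [357.5 175.4]
(0.008, -0.041, 0.041) [355.  258.9]
(-0.055, 0, 0.015) [292.2 212.7]
```

View pics/w1.png

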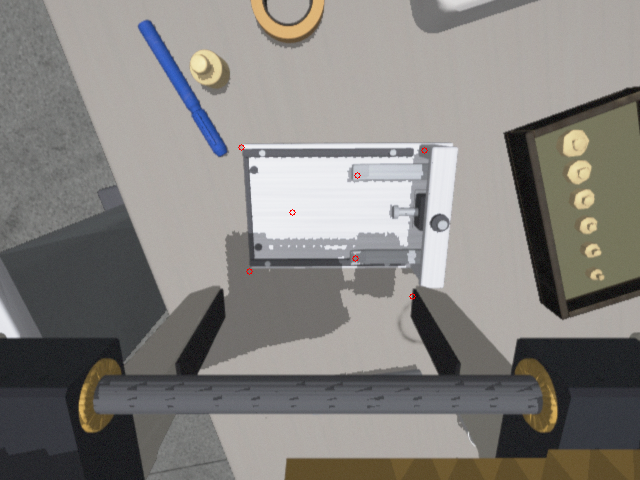

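The wrist view shows the gauge at columns 243–457 and rows 145–288, with prongs and plunger at (403,212). My model's portal and prong points land about 9 px short, so the gauge origin isn't at the plate's centre. I'll zoom in to fit it.

```bash
python3 - <<'E'
from h import *
im=np.load("w1.npz")["im"][:,:,::-1]
a=cv2.resize(im[138:295,235:465],None,fx=3.4,fy=3.4,interpolation=2)
cv2.imwrite("pics/w1c.png",a)
E
```

```text
(no output)
```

View pics/w1c.png

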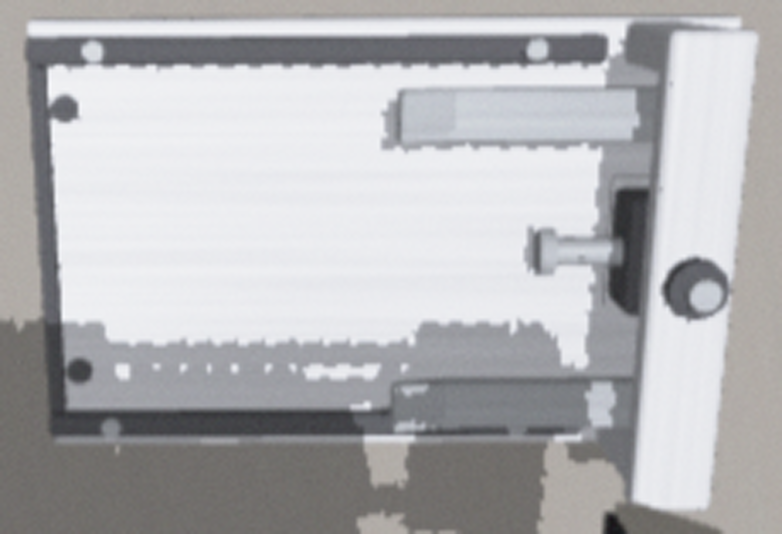

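```bash
python3 - <<'E'
from h import *
from scipy.optimize import least_squares
W=np.load("w1.npz")["P"]; T=PM("top"); S=PM("side")
cw=lambda u,v:(u/3.4+235,v/3.4+138); ct=lambda u,v:(u/4+180,v/4+175)
def model(p):
    ox,oy,th,w,zt=p; c,s=np.cos(th),np.sin(th)
    return lambda X,Y,Z:np.array([ox+c*X-s*Y,oy+s*X+c*Y,Z])
obs=[(W,cw(672,30),'pfl'),(W,cw(633,500),'pfr'),(W,cw(757,32),'pbl'),(W,cw(710,510),'pbr'),(W,cw(455,115),'bl'),(W,cw(443,405),'br'),
 (T,ct(112,82),'pfl'),(T,ct(393,140),'pfr'),(T,ct(125,42),'pbl'),(T,ct(418,102),'pbr')]
def pts(p):
    g=model(p);w,zt=p[3:]
    return dict(pfl=g(.058,w,.076),pfr=g(.058,-w,.076),pbl=g(.08,w,.076),pbr=g(.08,-w,.076),bl=g(.008,.041,zt),br=g(.008,-.041,zt))
f=lambda p:np.concatenate([[*(proj(P,pts(p)[n])[0]-uv)] for P,uv,n in obs]+[[(p[4]-.045)/.001]])
r=least_squares(f,[.565,.112,-.234,.065,.044],loss="soft_l1")
print(r.x,np.rad2deg(r.x[2]));print(f(r.x)[:-1].reshape(-1,2).round(1))
g=model(r.x)
for u,v,z in[(28,42,.019),(52,435,.019),(533,250,.029)]:
    q=onz(W,cw(u,v),z)-r.x[:2];c,s=np.cos(r.x[2]),np.sin(r.x[2]);print("gauge coords",c*q[0]+s*q[1],-s*q[0]+c*q[1])
print("track",g(-.055,0,.015))
E
```

```text
[ 0.56732935  0.1144429  -0.2249559   0.0625416   0.04552668] -12.889023706543046
[[-0.7  1.4]
 [-0.2  4.2]
 [ 1.4  0.4]
 [ 1.3  1. ]
 [-3.7 -0.4]
 [-2.4 -0.6]
 [-1.4 -0.3]
 [-1.8 -0.7]
 [-1.6 -2.1]
 [-5.4 -3. ]]
gauge coords -0.10678317037373722 0.059472991959641626
gauge coords -0.10779647732134641 -0.05966150719039938
gauge coords 0.03733104347917744 -0.00023289352768175904
track [0.51371514 0.12671139 0.015     ]
```

```bash
python3 -c "
from h import *
plan([(.53,-.01,.24,-15),(.52,-.14,.24,-18),(.507,-.277,.18,-20)])
t=PM('top');print(onz(t,(448,204),.03),onz(t,(396,183),.02))"
```

```text
xyz [-0.838, 0.192, 0.002] rot [-0.002, -0.003, 0.051]
xyz [-0.854, 0.16, 0.0] rot [0.0, 0.0, 0.1]
xyz [-0.895, 0.2, 0.4] rot [0.0, 0.0, 0.067]
[ 0.62691968 -0.27697158] [ 0.67285599 -0.1837906 ]
```

>>> jog_arm(targets=[{"gripper": 1, "xyz": [-0.4, 0.1, 0], "rotation": [0, 0, 0.05]}, {"gripper": 1, "xyz": [-0.84, 0.19, 0], "rotation": [0, 0, 0.05]}])

```text
clock: 3.35
ee_pos: [0.5301, -0.0063, 0.2405]
orientation: [0.792, 0.61, 0.0, -0.0]
contact_force: [0.3, -1.2, 0.7]
width: 0.0927
gripper_force: 0.0
```

>>> jog_arm(targets=[{"gripper": 1, "xyz": [-0.4, 0.1, 0], "rotation": [0, 0, 0.05]}, {"gripper": 1, "xyz": [-0.85, 0.16, 0], "rotation": [0, 0, 0.1]}])

```text
clock: 3.6
ee_pos: [0.5207, -0.1313, 0.2406]
orientation: [0.809, 0.588, 0.001, -0.0]
contact_force: [0.4, -0.1, -0.4]
width: 0.0931
gripper_force: 0.0
```

>>> jog_arm(targets=[{"gripper": 1, "xyz": [-0.45, 0.1, 0.15], "rotation": [0, 0, 0.05]}, {"gripper": 1, "xyz": [-0.9, 0.2, 0.3], "rotation": [0, 0, 0.07]}, {"gripper": 1, "xyz": [-0.9, 0.2, 0.4], "rotation": [0, 0, 0.07]}, {"gripper": 1, "xyz": [-0.9, 0.2, 0.4], "rotation": [0, 0, 0.07]}, {"gripper": 1, "xyz": [-0.9, 0.2, 0.4], "rotation": [0, 0, 0.07]}])

```text
clock: 4.22
ee_pos: [0.5074, -0.2668, 0.181]
orientation: [0.82, 0.573, 0.001, -0.0]
contact_force: [-0.4, 0.9, -0.1]
width: 0.093
gripper_force: 0.0
```

```bash
python3 - <<'E'
from h import *
o=arm.get_obs(); im=arm.camera("wrist"); P=PM("wrist",o); T=PM("top");S=PM("side")
print(o["clock"],o["ee_pos"],o["contact_force"])
v=im[:,:,::-1].copy()
for n in("roller_center","rest"):
  for d in arm.regions_of(n,"wrist")[:2]:
    m=d["mask"].astype(np.uint8); ys,xs=np.nonzero(m); r=cv2.minAreaRect(np.c_[xs,ys].astype(np.int32))
    print(n,round(d["score"],2),np.round(d["bbox"]),np.round(r[0],1),np.round(r[1],1),r[2])
    cv2.polylines(v,[cv2.boxPoints(r).astype(np.int32)],True,(0,0,255),1)
    c=r[0]; b=cv2.boxPoints(r); 
    print(" tri3",tri([T,S,P],[(454.1,267),(351,192.2),c]),"tri top+wr",tri([T,P],[(454.1,267),c]),"on z.036",onz(P,c,.036))
    e=sorted([((b[i]+b[(i+1)%4])/2,np.linalg.norm(b[i]-b[(i+1)%4])) for i in range(4)],key=lambda q:q[1])[:2]
    A,B=[onz(P,q[0],.036) for q in e];print(" ends",A,B,np.linalg.norm(A-B),np.rad2deg(np.arctan2(*(A-B)[::-1])))
cv2.imwrite("pics/w2.png",v)
E
```

```text
4.225 [ 0.5074418  -0.26683066  0.18103541] [-0.43629972  0.86915067 -0.0998523 ]
roller_center 0.8 [304. 182. 340. 307.] [322.3 243.5] [ 34.6 125. ] 1.0416266918182373
 tri3 [ 0.50847754 -0.27742474  0.03182073] tri top+wr [ 0.5080996  -0.27824781  0.02909102] on z.036 [ 0.5088544  -0.27520266]
 ends [ 0.52717289 -0.2273634 ] [ 0.48850663 -0.32834147] 0.10812792789567464 69.04728797363758
roller_center 0.56 [179.   0. 375.  66.] [278.5  14.5] [ 59.7 190.8] 73.61045837402344
 tri3 [ 0.50911194 -0.18134688  0.12733209] tri top+wr [ 0.5027218  -0.18856578  0.29254329] on z.036 [ 0.53706492 -0.10910457]
 ends [ 0.6012554  -0.11559312] [ 0.47042327 -0.10236826] 0.13149883785875008 -5.772004295592136
rest 0.56 [292. 178. 354. 290.] [321.1 233.6] [ 66.1 109.8] 1.5074357986450195
 tri3 [ 0.50889019 -0.27248249  0.03453925] tri top+wr [ 0.50897842 -0.27432712  0.02796265] on z.036 [ 0.51080835 -0.26694901]
 ends [ 0.52709827 -0.22551879] [ 0.49295894 -0.31234549] 0.09329721732357114 68.53577578823625
```

View pics/w2.png

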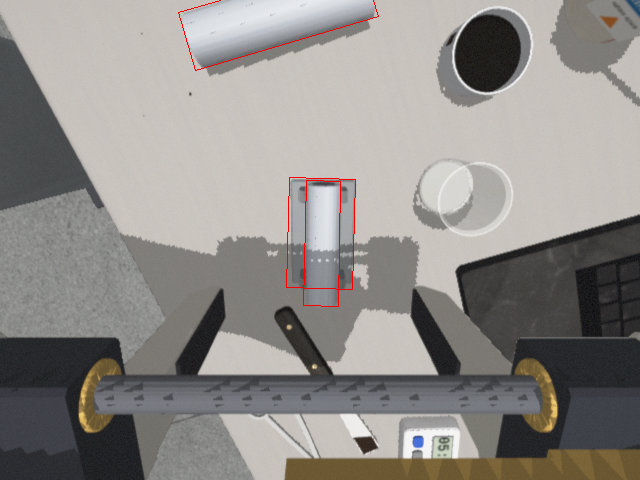

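The wrist view confirms the roller at columns 304–340, rows 182–307, on the rest and aligned with the tool x to about 1°. The look-alike is at the top (280,15). I'll work out the final centre from the silhouette's top line.

```bash
python3 - <<'E'
from h import *
o=arm.get_obs();P=PM("wrist",o)
A,B=onz(P,(322.8,187),.05),onz(P,(322,307),.05);print(A,B,np.linalg.norm(A-B),(A+B)/2)
L,R=onz(P,(304.5,245),.036),onz(P,(340,245),.036);print("diam",np.linalg.norm(L-R),(L+R)/2)
C,D=onz(P,(290,178.5),.004),onz(P,(354,178.5),.004);print("rest edge",C,D,np.linalg.norm(C-D)); e=(C+D)/2; ax=np.array([np.cos(np.deg2rad(69.2)),np.sin(np.deg2rad(69.2))]);print("rest-based centre",e-ax*.048)
c=(A+B)/2
plan([(*c,.12,-20.8),(*c,.046,-20.8)])
E
```

```text
[ 0.52554812 -0.23038643] [ 0.49092744 -0.32372697] 0.09955424359300626 [ 0.50823778 -0.2770567 ]
diam 0.029302571502021802 [ 0.50822682 -0.27737323]
rest edge [ 0.49961172 -0.22053783] [ 0.55172731 -0.2397379 ] 0.05553987600562554
rest-based centre [ 0.50862438 -0.2750095 ]
xyz [-0.058, 0.028, 0.41] rot [0.003, -0.002, 0.021]
xyz [0.0, 0.0, 0.493] rot [0.0, 0.0, 0.0]
```

>>> jog_arm(targets=[{"gripper": 1, "xyz": [-0.055, 0.028, 0.35], "rotation": [0, 0, 0.02]}, {"gripper": 0.6, "xyz": [-0.055, 0.028, 0.6], "rotation": [0, 0, 0.02]}, {"gripper": 0.6, "xyz": [-0.055, 0.028, 0.8], "rotation": [0, 0, 0.02]}, {"gripper": 0.6, "xyz": [-0.055, 0.028, 0.9], "rotation": [0, 0, 0.02]}, {"gripper": 0.6, "xyz": [-0.055, 0.028, 0.9], "rotation": [0, 0, 0.02]}, {"gripper": 0.6, "xyz": [-0.055, 0.028, 0.9], "rotation": [0, 0, 0.02]}])

```text
clock: 5.12
ee_pos: [0.5079, -0.279, 0.047]
orientation: [0.824, 0.567, 0.001, 0.001]
contact_force: [-0.3, 0.2, 0.2]
width: 0.0746
gripper_force: 0.0
```

>>> jog_arm(targets=[{"gripper": 0.0, "xyz": [0, 0, 0], "rotation": [0, 0, 0]}, {"gripper": -0.2, "xyz": [0, 0, 0], "rotation": [0, 0, 0]}, {"gripper": -0.3, "xyz": [0, 0, 0], "rotation": [0, 0, 0]}, {"gripper": -0.4, "xyz": [0, 0, 0], "rotation": [0, 0, 0]}, {"gripper": -0.6, "xyz": [0, 0, 0], "rotation": [0, 0, 0]}, {"gripper": -1, "xyz": [0, 0, 0], "rotation": [0, 0, 0]}, {"gripper": -1, "xyz": [0, 0, 0], "rotation": [0, 0, 0]}, {"gripper": -1, "xyz": [0, 0, 0], "rotation": [0, 0, 0]}], squeeze=15)

```text
clock: 6.12
ee_pos: [0.5074, -0.2788, 0.0457]
orientation: [0.824, 0.567, 0.0, 0.001]
contact_force: [1.8, -1.5, -1.2]
width: 0.0276
gripper_force: 15.0
```

```bash
python3 -c "
from h import *
plan([(.5074,-.2788,.19,-20.8),(.515,-.14,.19,-18),(.52,0,.19,-15),(.5132,.1245,.13,-13.1)])"
```

```text
xyz [-0.0, 0.001, -0.962] rot [0.002, 0.001, -0.006]
xyz [0.883, -0.281, 0.0] rot [0.0, 0.0, -0.093]
xyz [0.898, -0.257, 0.0] rot [0.0, 0.0, -0.1]
xyz [0.79, -0.259, 0.4] rot [0.0, 0.0, -0.063]
```

>>> jog_arm(targets=[{"gripper": -1, "xyz": [0, 0, -0.05], "rotation": [0, 0, 0]}, {"gripper": -1, "xyz": [0, 0, -0.15], "rotation": [0, 0, 0]}, {"gripper": -1, "xyz": [0, 0, -0.4], "rotation": [0, 0, 0]}, {"gripper": -1, "xyz": [0, 0, -0.7], "rotation": [0, 0, 0]}, {"gripper": -1, "xyz": [0, 0, -0.95], "rotation": [0, 0, 0]}, {"gripper": -1, "xyz": [0, 0, -0.95], "rotation": [0, 0, 0]}])

```text
clock: 6.88
ee_pos: [0.508, -0.2798, 0.1919]
orientation: [0.824, 0.566, 0.002, 0.003]
contact_force: [-0.1, -1.2, -2.6]
width: 0.0276
gripper_force: 15.0
```

Lifted: about 2.6 N of weight in the grip. Now I carry it over.

>>> jog_arm(targets=[{"gripper": -1, "xyz": [0.2, -0.06, 0], "rotation": [0, 0, -0.03]}, {"gripper": -1, "xyz": [0.45, -0.14, 0], "rotation": [0, 0, -0.06]}, {"gripper": -1, "xyz": [0.7, -0.21, 0], "rotation": [0, 0, -0.09]}, {"gripper": -1, "xyz": [0.88, -0.28, 0], "rotation": [0, 0, -0.09]}])

```text
clock: 7.38
ee_pos: [0.5137, -0.1375, 0.1865]
orientation: [0.81, 0.587, -0.001, -0.002]
contact_force: [0.2, -0.3, -1.9]
width: 0.0274
gripper_force: 15.0
```

>>> jog_arm(targets=[{"gripper": -1, "xyz": [0.25, -0.07, 0], "rotation": [0, 0, -0.03]}, {"gripper": -1, "xyz": [0.5, -0.14, 0], "rotation": [0, 0, -0.06]}, {"gripper": -1, "xyz": [0.75, -0.21, 0], "rotation": [0, 0, -0.1]}, {"gripper": -1, "xyz": [0.9, -0.26, 0], "rotation": [0, 0, -0.1]}])

```text
clock: 7.88
ee_pos: [0.5186, 0.0029, 0.1865]
orientation: [0.794, 0.608, -0.001, -0.002]
contact_force: [0.2, -1.1, -2.8]
width: 0.0271
gripper_force: 15.0
```

>>> jog_arm(targets=[{"gripper": -1, "xyz": [0.25, -0.09, 0.1], "rotation": [0, 0, -0.03]}, {"gripper": -1, "xyz": [0.5, -0.18, 0.2], "rotation": [0, 0, -0.06]}, {"gripper": -1, "xyz": [0.7, -0.23, 0.35], "rotation": [0, 0, -0.06]}, {"gripper": -1, "xyz": [0.79, -0.26, 0.4], "rotation": [0, 0, -0.06]}, {"gripper": -1, "xyz": [0.79, -0.26, 0.4], "rotation": [0, 0, -0.06]}, {"gripper": -1, "xyz": [0.79, -0.26, 0.4], "rotation": [0, 0, -0.06]}])

```text
clock: 8.62
ee_pos: [0.5144, 0.1226, 0.1287]
orientation: [0.786, 0.618, -0.0, 0.001]
contact_force: [0.3, -0.1, -1.7]
width: 0.0274
gripper_force: 15.0
```

```bash
python3 - <<'E'
from h import *
o=arm.get_obs(); im=arm.camera("wrist"); P=PM("wrist",o)
print(o["clock"],o["ee_pos"],o["width"],o["contact_force"]); R=Ro.from_quat(o["orientation"]);print(R.as_matrix().round(4))
np.savez("w3.npz",P=P,im=im,p=o["ee_pos"],q=o["orientation"])
cv2.imwrite("pics/w3.png",cv2.resize(im[40:340,160:560,::-1],None,fx=2,fy=2,interpolation=2))
E
```

```text
8.625 [0.51437116 0.12258508 0.12873915] 0.027385357337484054 [ 0.32101247 -0.14757739 -1.72799884]
[[ 0.2358  0.9718  0.0011]
 [ 0.9718 -0.2358 -0.0014]
 [-0.0011  0.0014 -1.    ]]
```

View pics/w3.png

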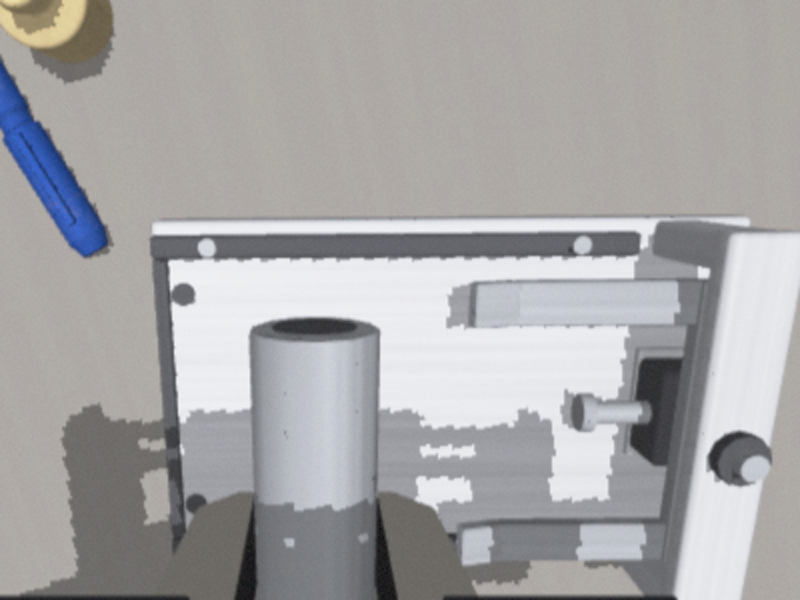

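```bash
python3 - <<'E'
from h import *
d=np.load("w3.npz");P=d["P"];p=d["p"];R=Ro.from_quat(d["q"]).as_matrix()
c=lambda u,v:(u/2+160,v/2+40)
e=onz(P,c(315,328),p[2]-.0097); t=R.T@(np.r_[e,p[2]-.0097]-p); print("end in tool",t,"centre tool x",t[0]-.05)
l,r=onz(P,c(250,400),p[2]-.0097),onz(P,c(379,400),p[2]-.0097);print("roller side tool",R.T@(np.r_[l,p[2]-.0097]-p),R.T@(np.r_[r,p[2]-.0097]-p))
for O,th in (([.5673,.1144],-12.9),([.5673,.1144],-13.4)):
    th=np.deg2rad(th);Gi=lambda q:np.array([[np.cos(th),np.sin(th)],[-np.sin(th),np.cos(th)]])@(q-np.array(O))
    for n,uv,z in[("rail in",c(172,258),.021),("rail in",c(600,256),.021),("pfront",c(733,232),.076),("pfront",c(677,598),.076),("lip in",c(170,270),.019),("lip out",c(153,245),.019),("break L",c(520,303),.0455),("tip L",c(475,305),.049),("disc",c(571,412),.029)]:print(n,Gi(onz(P,uv,z)).round(4))
    print("TCP",Gi(p[:2]),"tooly yaw",np.rad2deg(np.arctan2(R[1,1],R[0,1])))
E
```

```text
end in tool [0.05269036 0.00029    0.00964332] centre tool x 0.0026903645698959436
roller side tool [ 0.03674735 -0.01391661  0.00964119] [0.03670832 0.0142558  0.0096797 ]
rail in [-0.1004  0.0535]
rail in [0.0439 0.0522]
pfront [0.057 0.064]
pfront [ 0.0569 -0.0451]
lip in [-0.1018  0.0493]
lip out [-0.1069  0.0577]
break L [0.0112 0.0408]
tip L [-0.0035  0.041 ]
disc [ 0.0361 -0.0004]
TCP [-0.0534203  -0.00383787] tooly yaw -13.640877025817643
rail in [-0.1009  0.0526]
rail in [0.0434 0.0525]
pfront [0.0565 0.0645]
pfront [ 0.0573 -0.0447]
lip in [-0.1022  0.0484]
lip out [-0.1074  0.0568]
break L [0.0108 0.0409]
tip L [-0.0039  0.041 ]
disc [ 0.0361 -0.0001]
TCP [-0.05338478 -0.0043039 ] tooly yaw -13.640877025817643
```

Everything agrees: the rail's inner face is at y = 52.5 mm, the lip and portal are right, and yaw is about -13.3°. I shift 1.6 mm across and descend.

>>> jog_arm(targets=[{"gripper": -1, "xyz": [0.011, -0.01, 0.2], "rotation": [0, 0, -0.01]}, {"gripper": -1, "xyz": [0.011, -0.01, 0.4], "rotation": [0, 0, -0.01]}, {"gripper": -1, "xyz": [0.011, -0.01, 0.5], "rotation": [0, 0, -0.01]}, {"gripper": -1, "xyz": [0.011, -0.01, 0.56], "rotation": [0, 0, -0.01]}, {"gripper": -1, "xyz": [0.011, -0.01, 0.575], "rotation": [0, 0, -0.01]}, {"gripper": -1, "xyz": [0.011, -0.01, 0.575], "rotation": [0, 0, -0.01]}, {"gripper": -1, "xyz": [0.011, -0.01, 0.575], "rotation": [0, 0, -0.01]}])

```text
clock: 9.55
ee_pos: [0.5133, 0.1267, 0.0425]
orientation: [0.784, 0.621, 0.001, 0.0]
contact_force: [-0.5, 0.0, -3.3]
width: 0.0275
gripper_force: 15.0
```

>>> jog_arm(targets=[{"gripper": -1, "xyz": [-0.013, 0, 0], "rotation": [0, 0, 0]}, {"gripper": -1, "xyz": [-0.013, 0, 0.005], "rotation": [0, 0, 0]}, {"gripper": -1, "xyz": [-0.013, 0, 0.01], "rotation": [0, 0, 0]}, {"gripper": -1, "xyz": [-0.013, 0, 0.015], "rotation": [0, 0, 0]}, {"gripper": -1, "xyz": [-0.013, 0, 0.015], "rotation": [0, 0, 0]}, {"gripper": -1, "xyz": [-0.013, 0, 0.015], "rotation": [0, 0, 0]}])

```text
clock: 10.3
ee_pos: [0.5123, 0.1248, 0.0396]
orientation: [0.784, 0.621, -0.0, -0.0]
contact_force: [0.4, 0.2, -2.8]
width: 0.0276
gripper_force: 15.0
```

>>> jog_arm(targets=[{"gripper": -1, "xyz": [0, 0, 0.003], "rotation": [0, 0, 0]}, {"gripper": -1, "xyz": [0, 0, 0.006], "rotation": [0, 0, 0]}, {"gripper": -1, "xyz": [0, 0, 0.006], "rotation": [0, 0, 0]}, {"gripper": -1, "xyz": [0, 0, 0.006], "rotation": [0, 0, 0]}])

```text
clock: 10.8
ee_pos: [0.5123, 0.1248, 0.0387]
orientation: [0.784, 0.621, -0.0, -0.0]
contact_force: [-0.1, -0.3, -3.0]
width: 0.0275
gripper_force: 15.0
```

>>> jog_arm(targets=[{"gripper": -1, "xyz": [0, 0, 0.003], "rotation": [0, 0, 0]}, {"gripper": -1, "xyz": [0, 0, 0.006], "rotation": [0, 0, 0]}, {"gripper": -1, "xyz": [0, 0, 0.006], "rotation": [0, 0, 0]}, {"gripper": -1, "xyz": [0, 0, 0.006], "rotation": [0, 0, 0]}])

```text
clock: 11.3
ee_pos: [0.5124, 0.1248, 0.0386]
orientation: [0.784, 0.621, 0.0, -0.0]
contact_force: [-2.5, 0.2, 5.0]
width: 0.0278
gripper_force: 15.0
```

Contact felt at the expected height. I ease off and release.

>>> jog_arm(targets=[{"gripper": -1, "xyz": [0, 0, -0.004], "rotation": [0, 0, 0]}, {"gripper": -1, "xyz": [0, 0, -0.004], "rotation": [0, 0, 0]}, {"gripper": -0.35, "xyz": [0, 0, -0.004], "rotation": [0, 0, 0]}, {"gripper": -0.3, "xyz": [0, 0, -0.004], "rotation": [0, 0, 0]}, {"gripper": -0.2, "xyz": [0, 0, -0.004], "rotation": [0, 0, 0]}, {"gripper": 0, "xyz": [0, 0, -0.004], "rotation": [0, 0, 0]}, {"gripper": 0.3, "xyz": [0, 0, -0.004], "rotation": [0, 0, 0]}, {"gripper": 0.3, "xyz": [0, 0, -0.004], "rotation": [0, 0, 0]}, {"gripper": 0.3, "xyz": [0, 0, -0.004], "rotation": [0, 0, 0]}])

```text
clock: 12.42
ee_pos: [0.5123, 0.1248, 0.0384]
orientation: [0.784, 0.621, -0.0, -0.0]
contact_force: [-0.3, -0.0, 0.2]
width: 0.0604
gripper_force: 0.0
```

>>> jog_arm(targets=[{"gripper": 0.3, "xyz": [0, 0, -0.1], "rotation": [0, 0, 0]}, {"gripper": 0.3, "xyz": [0, 0, -0.3], "rotation": [0, 0, 0]}, {"gripper": 0.3, "xyz": [0, 0, -0.6], "rotation": [0, 0, 0]}, {"gripper": -1, "xyz": [0, 0, -0.7], "rotation": [0, 0, 0]}, {"gripper": -1, "xyz": [0, 0, -0.7], "rotation": [0, 0, 0]}, {"gripper": -1, "xyz": [0, 0, -0.7], "rotation": [0, 0, 0]}, {"gripper": -1, "xyz": [0, 0, -0.7], "rotation": [0, 0, 0]}])

```text
clock: 13.3
ee_pos: [0.5114, 0.1246, 0.1421]
orientation: [0.784, 0.621, -0.001, -0.001]
contact_force: [-0.4, 0.1, -1.5]
width: 0.025
gripper_force: 0.0
```

```bash
python3 - <<'E'
from h import *
o=arm.get_obs(); im=arm.camera("wrist"); P=PM("wrist",o)
print(o["clock"],o["ee_pos"],o["width"],o["contact_force"],o["qpos"].round(2))
np.savez("w4.npz",P=P,im=im)
O=np.array([.5673,.1144]);th=np.deg2rad(-13.3);Gi=lambda q:np.array([[np.cos(th),np.sin(th)],[-np.sin(th),np.cos(th)]])@(q-O)
for d in arm.regions_of("roller_center","wrist")[:2]:
    ys,xs=np.nonzero(d["mask"]); r=cv2.minAreaRect(np.c_[xs,ys].astype(np.int32)); print(round(d["score"],2),d["bbox"],r, Gi(onz(P,r[0],.034)))
cv2.imwrite("pics/w4.png",cv2.resize(im[40:340,160:560,::-1],None,fx=2,fy=2,interpolation=2))
E
```

```text
13.3 [0.5114426  0.12462343 0.14212609] 0.025022679190784568 [-0.40051432  0.14160235 -1.50529101] [-0.54  0.58  0.4   1.9  -0.33  0.73 -0.19]
0.92 [297.2, 171.3, 340.1, 312.1] ((318.5, 241.0), (140.0, 39.0), 90.0) [-0.05600213  0.00279336]
0.67 [325.2, 442.5, 365.5, 455.2] ((346.0, 451.5), (11.0, 38.0), 90.0) [-0.03164334 -0.18933918]
```

View pics/w4.png

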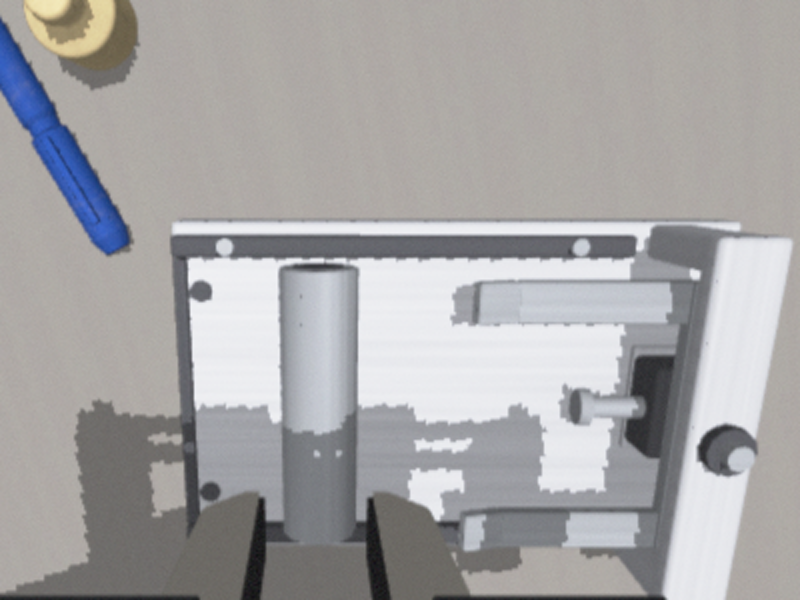

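The picture shows the roller lying straight between the rails (crop columns 280–357), centre at about gauge x = -56 mm, y ≈ 0. Next I turn the shut fingers 90°, so the camera looks back from the plunger side, and go behind the roller.

```bash
python3 -c "
from h import *
plan([(.49,.13,.14,-43.3),(.4778,.1356,.14,-73.3),(.4778,.1356,.14,-103.3)])"
```

```text
xyz [0.002, -0.15, 0.016] rot [-0.003, 0.003, 1.004]
xyz [-0.029, -0.085, 0.0] rot [0.0, 0.0, 1.0]
xyz [0.0, 0.0, 0.0] rot [0.0, 0.0, 1.0]
```

>>> jog_arm(targets=[{"gripper": -1, "xyz": [0, -0.07, 0], "rotation": [0, 0, 0.33]}, {"gripper": -1, "xyz": [0, -0.15, 0], "rotation": [0, 0, 0.66]}, {"gripper": -1, "xyz": [0, -0.15, 0], "rotation": [0, 0, 1]}])

```text
clock: 13.78
ee_pos: [0.4892, 0.1301, 0.1428]
orientation: [0.919, 0.395, -0.001, -0.0]
contact_force: [-0.0, -0.6, 0.3]
width: 0.0004
gripper_force: 0.0
```

>>> jog_arm(targets=[{"gripper": -1, "xyz": [0, 0, 0], "rotation": [0, 0, 0.33]}, {"gripper": -1, "xyz": [0, 0, 0], "rotation": [0, 0, 0.66]}, {"gripper": -1, "xyz": [0, 0, 0], "rotation": [0, 0, 1]}])

```text
clock: 14.15
ee_pos: [0.4902, 0.1299, 0.1429]
orientation: [0.99, 0.143, -0.0, 0.0]
contact_force: [-0.9, 0.2, -0.9]
width: 0.0007
gripper_force: 0.0
```

>>> jog_arm(targets=[{"gripper": -1, "xyz": [0, 0, 0], "rotation": [0, 0, 0.33]}, {"gripper": -1, "xyz": [0, 0, 0], "rotation": [0, 0, 0.66]}, {"gripper": -1, "xyz": [0, 0, 0], "rotation": [0, 0, 1]}, {"gripper": -1, "xyz": [0, 0, 0], "rotation": [0, 0, 1]}, {"gripper": -1, "xyz": [0, 0, 0], "rotation": [0, 0, 1]}])

```text
clock: 14.78
ee_pos: [0.4903, 0.1299, 0.1432]
orientation: [0.994, -0.113, -0.0, 0.0]
contact_force: [0.1, 0.4, -0.1]
width: 0.0004
gripper_force: 0.0
```

```bash
python3 -c "
from h import *
o=arm.get_obs();print(o['qpos'],o['width'])
plan([(.4778,.1356,.08,-103.3),(.4778,.1356,.043,-103.3)])"
```

```text
[-0.84064306  0.67100002  0.85834261  1.96258182 -0.69054551  0.83064808
 -1.39372971] 0.0003918040934144813
xyz [-0.09, -0.018, 0.421] rot [0.001, 0.001, 0.009]
xyz [0.0, 0.0, 0.247] rot [0.0, 0.0, 0.0]
```

>>> jog_arm(targets=[{"gripper": -1, "xyz": [-0.1, -0.018, 0.1], "rotation": [0, 0, 0.01]}, {"gripper": -1, "xyz": [-0.1, -0.018, 0.3], "rotation": [0, 0, 0.01]}, {"gripper": -1, "xyz": [-0.1, -0.018, 0.5], "rotation": [0, 0, 0.01]}, {"gripper": -1, "xyz": [-0.1, -0.018, 0.6], "rotation": [0, 0, 0.01]}, {"gripper": -1, "xyz": [-0.1, -0.018, 0.6], "rotation": [0, 0, 0.01]}, {"gripper": -1, "xyz": [-0.1, -0.018, 0.6], "rotation": [0, 0, 0.01]}])

```text
clock: 15.52
ee_pos: [0.4772, 0.1358, 0.0543]
orientation: [0.993, -0.117, 0.001, -0.0]
contact_force: [-0.3, -1.0, 0.2]
width: 0.0003
gripper_force: 0.0
```

```bash
cat >> h.py <<'E'
def st():
    o=arm.get_obs(); th=np.deg2rad(-13.3); M=np.array([[np.cos(th),np.sin(th)],[-np.sin(th),np.cos(th)]])
    print("t",o["clock"],"gauge mm",(1e3*M@(o["ee_pos"][:2]-[.5673,.1144])).round(1),"z",round(1e3*o["ee_pos"][2],1),"F",(M@o["contact_force"][:2]).round(1),round(o["contact_force"][2],1))
    R=Ro.from_quat(o["orientation"]).as_matrix(); print("yaw",np.rad2deg(np.arctan2(R[1,1],R[0,1])).round(2)); return o
E
python3 - <<'E'
from h import *
st(); im=arm.camera("wrist"); cv2.imwrite("pics/w5.png",im[:,:,::-1])
E
```

```text
t 15.525 gauge mm [-92.6   0.1] z 54.3 F [-0.1 -1. ] 0.2
yaw -103.48
```

View pics/w5.png

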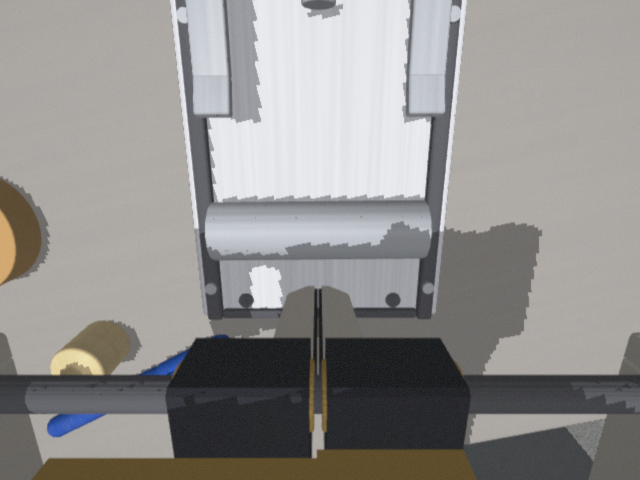

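The fingers at (318,290) are between the lip and the roller, which lies straight across at rows 200–258. I lower and make a gentle approach.

>>> jog_arm(targets=[{"gripper": -1, "xyz": [0, 0, 0.035], "rotation": [0, 0, 0]}, {"gripper": -1, "xyz": [0, 0, 0.065], "rotation": [0, 0, 0]}, {"gripper": -1, "xyz": [0, 0, 0.072], "rotation": [0, 0, 0]}, {"gripper": -1, "xyz": [0.02, 0, 0.072], "rotation": [0, 0, 0]}, {"gripper": -1, "xyz": [0.035, 0, 0.072], "rotation": [0, 0, 0]}, {"gripper": -1, "xyz": [0.045, 0, 0.072], "rotation": [0, 0, 0]}, {"gripper": -1, "xyz": [0.055, 0, 0.072], "rotation": [0, 0, 0]}, {"gripper": -1, "xyz": [0.065, 0, 0.072], "rotation": [0, 0, 0]}, {"gripper": -1, "xyz": [0.075, 0, 0.072], "rotation": [0, 0, 0]}, {"gripper": -1, "xyz": [0.085, 0, 0.072], "rotation": [0, 0, 0]}, {"gripper": -1, "xyz": [0.095, 0, 0.072], "rotation": [0, 0, 0]}, {"gripper": -1, "xyz": [0.105, 0, 0.072], "rotation": [0, 0, 0]}, {"gripper": -1, "xyz": [0.115, 0, 0.072], "rotation": [0, 0, 0]}, {"gripper": -1, "xyz": [0.125, 0, 0.072], "rotation": [0, 0, 0]}, {"gripper": -1, "xyz": [0.125, 0, 0.072], "rotation": [0, 0, 0]}, {"gripper": -1, "xyz": [0.125, 0, 0.072], "rotation": [0, 0, 0]}])

```text
clock: 17.58
ee_pos: [0.4947, 0.1315, 0.0427]
orientation: [0.993, -0.117, 0.0, 0.0]
contact_force: [-0.6, 0.4, -0.6]
width: 0.0007
gripper_force: 0.0
```

```bash
cat > look.py <<'E'
from h import *
o=st(); im=arm.camera("wrist"); P=PM("wrist",o); th=np.deg2rad(-13.3); M=np.array([[np.cos(th),np.sin(th)],[-np.sin(th),np.cos(th)]])
for d in arm.regions_of("roller_center","wrist")[:1]:
    ys,xs=np.nonzero(d["mask"]); r=cv2.minAreaRect(np.c_[xs,ys].astype(np.int32))
    b=d["bbox"]; u=(b[0]+b[2])/2
    print(round(d["score"],2),np.round(b,1),"ang",round(r[2],1),"roller gauge mm",(1e3*M@(onz(P,(u,(b[1]+b[3])/2),.030)-[.5673,.1144])).round(1))
E
python3 look.py
```

```text
t 17.575 gauge mm [-74.6  -0. ] z 42.7 F [-0.6  0.2] -0.6
yaw -103.49
0.92 [196.8 235.  437.3 295.9] ang 89.4 roller gauge mm [-51.1   0.7]
```

>>> jog_arm(targets=[{"gripper": -1, "xyz": [0.01, 0, 0], "rotation": [0, 0, 0]}, {"gripper": -1, "xyz": [0.02, 0, 0], "rotation": [0, 0, 0]}, {"gripper": -1, "xyz": [0.033, 0, 0], "rotation": [0, 0, 0]}, {"gripper": -1, "xyz": [0.046, 0, 0], "rotation": [0, 0, 0]}, {"gripper": -1, "xyz": [0.06, 0, 0], "rotation": [0, 0, 0]}, {"gripper": -1, "xyz": [0.073, 0, 0], "rotation": [0, 0, 0]}, {"gripper": -1, "xyz": [0.086, 0, 0], "rotation": [0, 0, 0]}, {"gripper": -1, "xyz": [0.1, 0, 0], "rotation": [0, 0, 0]}, {"gripper": -1, "xyz": [0.113, 0, 0], "rotation": [0, 0, 0]}, {"gripper": -1, "xyz": [0.126, 0, 0], "rotation": [0, 0, 0]}, {"gripper": -1, "xyz": [0.14, 0, 0], "rotation": [0, 0, 0]}, {"gripper": -1, "xyz": [0.153, 0, 0], "rotation": [0, 0, 0]}, {"gripper": -1, "xyz": [0.166, 0, 0], "rotation": [0, 0, 0]}, {"gripper": -1, "xyz": [0.18, 0, 0], "rotation": [0, 0, 0]}, {"gripper": -1, "xyz": [0.193, 0, 0], "rotation": [0, 0, 0]}, {"gripper": -1, "xyz": [0.206, 0, 0], "rotation": [0, 0, 0]}, {"gripper": -1, "xyz": [0.218, 0, 0], "rotation": [0, 0, 0]}, {"gripper": -1, "xyz": [0.228, 0, 0], "rotation": [0, 0, 0]}, {"gripper": -1, "xyz": [0.236, 0, 0], "rotation": [0, 0, 0]}, {"gripper": -1, "xyz": [0.24, 0, 0], "rotation": [0, 0, 0]}])

```text
clock: 20.18
ee_pos: [0.5298, 0.1232, 0.0426]
orientation: [0.993, -0.117, -0.0, 0.0]
contact_force: [-1.0, -0.2, 0.6]
width: 0.0002
gripper_force: 0.1
```

```bash
python3 look.py
```

```text
t 20.175 gauge mm [-38.5  -0.1] z 42.6 F [-0.9 -0.5] 0.6
yaw -103.49
0.87 [196.5 234.2 436.3 297.6] ang 89.4 roller gauge mm [-15.2   0.9]
```

>>> jog_arm(targets=[{"gripper": -1, "xyz": [0.01, 0, 0], "rotation": [0, 0, 0]}, {"gripper": -1, "xyz": [0.02, 0, 0], "rotation": [0, 0, 0]}, {"gripper": -1, "xyz": [0.03, 0, 0], "rotation": [0, 0, 0]}, {"gripper": -1, "xyz": [0.04, 0, 0], "rotation": [0, 0, 0]}, {"gripper": -1, "xyz": [0.05, 0, 0], "rotation": [0, 0, 0]}, {"gripper": -1, "xyz": [0.06, 0, 0], "rotation": [0, 0, 0]}, {"gripper": -1, "xyz": [0.07, 0, 0], "rotation": [0, 0, 0]}, {"gripper": -1, "xyz": [0.08, 0, 0], "rotation": [0, 0, 0]}, {"gripper": -1, "xyz": [0.087, 0, 0], "rotation": [0, 0, 0]}, {"gripper": -1, "xyz": [0.093, 0, 0], "rotation": [0, 0, 0]}, {"gripper": -1, "xyz": [0.1, 0, 0], "rotation": [0, 0, 0]}, {"gripper": -1, "xyz": [0.107, 0, 0], "rotation": [0, 0, 0]}, {"gripper": -1, "xyz": [0.113, 0, 0], "rotation": [0, 0, 0]}, {"gripper": -1, "xyz": [0.12, 0, 0], "rotation": [0, 0, 0]}])

```text
clock: 22.02
ee_pos: [0.5446, 0.1197, 0.0422]
orientation: [0.993, -0.117, -0.003, -0.001]
contact_force: [-6.7, 0.9, 4.9]
width: 0.0006
gripper_force: 3.5
```

```bash
python3 look.py
```

```text
t 22.025 gauge mm [-23.4  -0.1] z 42.2 F [-6.8 -0.7] 4.9
yaw -103.46
0.65 [195.2 235.4 427.8 299. ] ang 90.0 roller gauge mm [-0.5  3.2]
```

Climbing the slope with about 7 N; the arm lags its command by about 3 mm under load. I continue gently.

>>> jog_arm(targets=[{"gripper": -1, "xyz": [0.005, 0, 0], "rotation": [0, 0, 0]}, {"gripper": -1, "xyz": [0.01, 0, 0], "rotation": [0, 0, 0]}, {"gripper": -1, "xyz": [0.015, 0, 0], "rotation": [0, 0, 0]}, {"gripper": -1, "xyz": [0.02, 0, 0], "rotation": [0, 0, 0]}, {"gripper": -1, "xyz": [0.025, 0, 0], "rotation": [0, 0, 0]}, {"gripper": -1, "xyz": [0.03, 0, 0], "rotation": [0, 0, 0]}, {"gripper": -1, "xyz": [0.035, 0, 0], "rotation": [0, 0, 0]}, {"gripper": -1, "xyz": [0.04, 0, 0], "rotation": [0, 0, 0]}, {"gripper": -1, "xyz": [0.045, 0, 0], "rotation": [0, 0, 0]}, {"gripper": -1, "xyz": [0.05, 0, 0], "rotation": [0, 0, 0]}])

```text
clock: 23.38
ee_pos: [0.5504, 0.1184, 0.0416]
orientation: [0.993, -0.117, -0.005, -0.001]
contact_force: [-7.0, 2.8, 3.6]
width: 0.0006
gripper_force: 3.8
```

```bash
python3 look.py
```

```text
t 23.375 gauge mm [-17.3   0. ] z 41.6 F [-7.4  1.1] 3.6
yaw -103.44
0.81 [195.9 235.3 402.8 299.4] ang 90.0 roller gauge mm [5.6 8.8]
```

>>> jog_arm(targets=[{"gripper": -1, "xyz": [0.005, 0, 0], "rotation": [0, 0, 0]}, {"gripper": -1, "xyz": [0.01, 0, 0], "rotation": [0, 0, 0]}, {"gripper": -1, "xyz": [0.015, 0, 0], "rotation": [0, 0, 0]}, {"gripper": -1, "xyz": [0.02, 0, 0], "rotation": [0, 0, 0]}, {"gripper": -1, "xyz": [0.025, 0, 0], "rotation": [0, 0, 0]}, {"gripper": -1, "xyz": [0.03, 0, 0], "rotation": [0, 0, 0]}, {"gripper": -1, "xyz": [0.035, 0, 0], "rotation": [0, 0, 0]}, {"gripper": -1, "xyz": [0.04, 0, 0], "rotation": [0, 0, 0]}])

```text
clock: 24.48
ee_pos: [0.5574, 0.1168, 0.0417]
orientation: [0.993, -0.117, -0.003, -0.001]
contact_force: [-5.5, 2.1, 1.3]
width: 0.0004
gripper_force: 2.9
```

```bash
python3 look.py
```

```text
t 24.475 gauge mm [-10.2   0. ] z 41.7 F [-5.9  0.8] 1.3
yaw -103.45
0.69 [195.4 237.1 401.2 298.2] ang 0.5 roller gauge mm [12.6  9.3]
```

>>> jog_arm(targets=[{"gripper": -1, "xyz": [0.005, 0, 0], "rotation": [0, 0, 0]}, {"gripper": -1, "xyz": [0.01, 0, 0], "rotation": [0, 0, 0]}, {"gripper": -1, "xyz": [0.015, 0, 0], "rotation": [0, 0, 0]}, {"gripper": -1, "xyz": [0.02, 0, 0], "rotation": [0, 0, 0]}, {"gripper": -1, "xyz": [0.025, 0, 0], "rotation": [0, 0, 0]}])

```text
clock: 25.2
ee_pos: [0.561, 0.1159, 0.0417]
orientation: [0.993, -0.117, -0.004, -0.001]
contact_force: [-5.9, 1.8, 2.5]
width: 0.0004
gripper_force: 3.0
```

>>> jog_arm(targets=[{"gripper": -1, "xyz": [0.004, 0, 0], "rotation": [0, 0, 0]}, {"gripper": -1, "xyz": [0.008, 0, 0], "rotation": [0, 0, 0]}, {"gripper": -1, "xyz": [0.01, 0, 0], "rotation": [0, 0, 0]}])

```text
clock: 25.58
ee_pos: [0.5625, 0.1155, 0.0417]
orientation: [0.993, -0.117, -0.003, -0.001]
contact_force: [-5.6, 1.3, 3.1]
width: 0.0005
gripper_force: 3.0
```

>>> jog_arm(targets=[{"gripper": -1, "xyz": [0.004, 0, 0], "rotation": [0, 0, 0]}, {"gripper": -1, "xyz": [0.008, 0, 0], "rotation": [0, 0, 0]}, {"gripper": -1, "xyz": [0.01, 0, 0], "rotation": [0, 0, 0]}])

```text
clock: 25.95
ee_pos: [0.564, 0.1152, 0.0418]
orientation: [0.993, -0.117, -0.003, -0.001]
contact_force: [-6.0, 1.1, 1.6]
width: 0.0007
gripper_force: 3.0
```

```bash
python3 - <<'E'
from look import *
np.savez("w6.npz",P=P,im=im)
cv2.imwrite("pics/w6.png",cv2.resize(im[120:320,160:470,::-1],None,fx=2.5,fy=2.5,interpolation=2))
E
```

```text
t 25.95 gauge mm [-3.4  0. ] z 41.8 F [-6.1 -0.3] 1.6
yaw -103.45
0.79 [231.7 235.  402.2 296.3] ang 90.0 roller gauge mm [20.3  0.8]
```

View pics/w6.png

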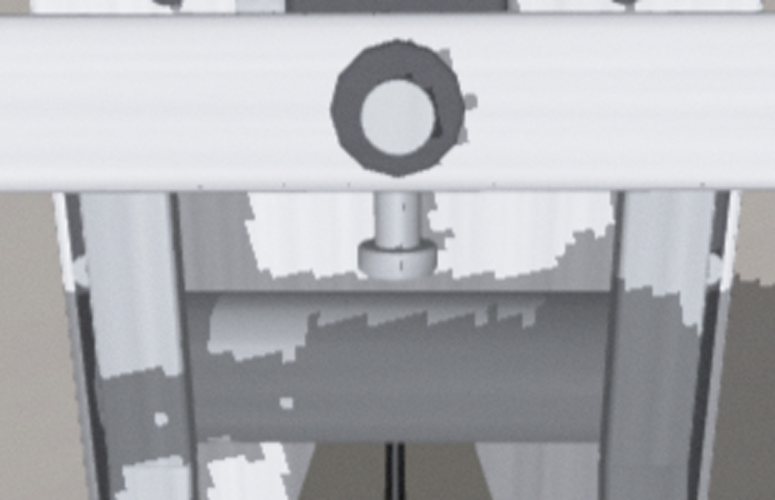

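The roller sits under both prongs at crop rows 291–440. The plunger disc's front edge is at about row 281, so the gap is about 1 mm. From here I take small steps and watch the force; baseline is about 6 N at gauge TCP x = -3.4 mm.

>>> jog_arm(targets=[{"gripper": -1, "xyz": [0.003, 0, 0], "rotation": [0, 0, 0]}, {"gripper": -1, "xyz": [0.006, 0, 0], "rotation": [0, 0, 0]}, {"gripper": -1, "xyz": [0.006, 0, 0], "rotation": [0, 0, 0]}])

```text
clock: 26.42
ee_pos: [0.5648, 0.115, 0.0418]
orientation: [0.993, -0.117, -0.003, -0.001]
contact_force: [-5.3, 1.9, 1.6]
width: 0.0003
gripper_force: 3.0
```

```bash
python3 -c "from h import *;st()"
```

```text
t 26.425 gauge mm [-2.5  0. ] z 41.8 F [-5.6  0.7] 1.6
yaw -103.45
```

>>> jog_arm(targets=[{"gripper": -1, "xyz": [0.003, 0, 0], "rotation": [0, 0, 0]}, {"gripper": -1, "xyz": [0.006, 0, 0], "rotation": [0, 0, 0]}, {"gripper": -1, "xyz": [0.006, 0, 0], "rotation": [0, 0, 0]}])

```text
clock: 26.8
ee_pos: [0.5657, 0.1148, 0.0418]
orientation: [0.993, -0.117, -0.003, -0.001]
contact_force: [-4.9, 1.5, 1.9]
width: 0.0004
gripper_force: 3.0
```

```bash
python3 -c "from h import *;st()"
```

```text
t 26.8 gauge mm [-1.6  0. ] z 41.8 F [-5.1  0.4] 1.9
yaw -103.45
```

>>> jog_arm(targets=[{"gripper": -1, "xyz": [0.003, 0, 0], "rotation": [0, 0, 0]}, {"gripper": -1, "xyz": [0.006, 0, 0], "rotation": [0, 0, 0]}, {"gripper": -1, "xyz": [0.006, 0, 0], "rotation": [0, 0, 0]}])

```text
clock: 27.18
ee_pos: [0.5665, 0.1146, 0.0418]
orientation: [0.993, -0.117, -0.003, -0.001]
contact_force: [-6.1, 1.3, 2.1]
width: 0.0004
gripper_force: 3.0
```

>>> jog_arm(targets=[{"gripper": -1, "xyz": [0.003, 0, 0], "rotation": [0, 0, 0]}, {"gripper": -1, "xyz": [0.006, 0, 0], "rotation": [0, 0, 0]}, {"gripper": -1, "xyz": [0.006, 0, 0], "rotation": [0, 0, 0]}])

```text
clock: 27.55
ee_pos: [0.5675, 0.1143, 0.0418]
orientation: [0.993, -0.117, -0.003, -0.001]
contact_force: [-6.5, 1.8, 1.9]
width: 0.0003
gripper_force: 3.0
```

```bash
python3 - <<'E'
from look import *
np.savez("w7.npz",P=P,im=im)
E
```

```text
t 27.55 gauge mm [ 0.2 -0. ] z 41.8 F [-6.8  0.3] 1.9
yaw -103.46
0.66 [230.4 236.7 404.3 295.9] ang 0.0 roller gauge mm [23.6  0.6]
```

>>> jog_arm(targets=[{"gripper": -1, "xyz": [0.003, 0, 0], "rotation": [0, 0, 0]}, {"gripper": -1, "xyz": [0.006, 0, 0], "rotation": [0, 0, 0]}, {"gripper": -1, "xyz": [0.006, 0, 0], "rotation": [0, 0, 0]}])

```text
clock: 28.02
ee_pos: [0.5681, 0.1142, 0.0418]
orientation: [0.993, -0.117, -0.004, -0.001]
contact_force: [-6.4, 0.8, 2.4]
width: 0.0007
gripper_force: 3.2
```

```bash
python3 - <<'E'
from look import *
a=np.load("w7.npz")["im"];b=np.load("w6.npz")["im"]
# portal-relative disc position: track disc template and portal's knob/edge
def col(i): return i[195:250,312:328].mean(axis=(1,2)).round(0).astype(int).tolist()
for n,i in(("w6",b),("w7",a),("now",im)): print(n,col(i))
E
```

```text
t 28.025 gauge mm [ 0.8 -0. ] z 41.8 F [-6.4 -0.7] 2.4
yaw -103.45
0.69 [197.4 235.4 403.2 296.4] ang -0.0 roller gauge mm [24.4  8.3]
w6 [200, 175, 177, 186, 187, 188, 186, 184, 185, 186, 188, 188, 188, 187, 188, 187, 187, 187, 187, 187, 186, 186, 184, 169, 132, 119, 170, 197, 201, 198, 196, 194, 193, 194, 195, 192, 180, 164, 157, 156, 153, 122, 100, 103, 109, 114, 120, 127, 135, 140, 141, 136, 130, 122, 116]
w7 [113, 105, 105, 103, 103, 113, 153, 202, 220, 219, 213, 203, 176, 177, 186, 185, 184, 186, 187, 187, 187, 187, 187, 187, 187, 187, 187, 187, 186, 186, 185, 172, 135, 113, 157, 191, 200, 199, 195, 194, 192, 192, 193, 191, 170, 136, 123, 128, 135, 141, 140, 136, 129, 126, 122]
now [193, 159, 122, 106, 104, 104, 103, 111, 145, 194, 219, 219, 213, 204, 176, 176, 184, 184, 184, 186, 187, 187, 187, 187, 186, 187, 187, 187, 187, 186, 186, 185, 177, 141, 113, 151, 188, 200, 200, 197, 194, 193, 192, 193, 191, 177, 143, 127, 134, 141, 144, 141, 135, 127, 120]
```

Touch: the step shrank from 0.9 to 0.6 mm and the finger force is rising, so the touch is at TCP x ≈ 0.5 mm. The aim is about 3.5 mm with roughly doubled force.

>>> jog_arm(targets=[{"gripper": -1, "xyz": [0.004, 0, 0], "rotation": [0, 0, 0]}, {"gripper": -1, "xyz": [0.008, 0, 0], "rotation": [0, 0, 0]}, {"gripper": -1, "xyz": [0.012, 0, 0], "rotation": [0, 0, 0]}, {"gripper": -1, "xyz": [0.012, 0, 0], "rotation": [0, 0, 0]}])

```text
clock: 28.62
ee_pos: [0.5689, 0.114, 0.0418]
orientation: [0.993, -0.117, -0.005, -0.001]
contact_force: [-8.5, 1.2, 3.8]
width: 0.0005
gripper_force: 4.1
```

```bash
python3 -c "from h import *;st()"
```

```text
t 28.625 gauge mm [1.7 0. ] z 41.8 F [-8.5 -0.8] 3.8
yaw -103.45
```

>>> jog_arm(targets=[{"gripper": -1, "xyz": [0.004, 0, 0], "rotation": [0, 0, 0]}, {"gripper": -1, "xyz": [0.008, 0, 0], "rotation": [0, 0, 0]}, {"gripper": -1, "xyz": [0.012, 0, 0], "rotation": [0, 0, 0]}, {"gripper": -1, "xyz": [0.012, 0, 0], "rotation": [0, 0, 0]}])

```text
clock: 29.12
ee_pos: [0.5697, 0.1139, 0.0417]
orientation: [0.993, -0.117, -0.006, -0.001]
contact_force: [-10.2, 1.3, 6.0]
width: 0.0004
gripper_force: 4.9
```

```bash
python3 - <<'E'
from look import *
a=np.load("w7.npz")["im"]
def col(i): return i[195:255,312:328].mean(axis=(1,2)).round(0).astype(int).tolist()
print(col(im))
E
```

```text
t 29.125 gauge mm [2.5 0. ] z 41.7 F [-10.2  -1.1] 6.0
yaw -103.44
0.68 [196.4 239.3 403.4 297.3] ang -0.0 roller gauge mm [24.9  8.6]
[216, 216, 216, 216, 216, 214, 208, 189, 149, 116, 105, 104, 103, 109, 139, 189, 216, 218, 210, 196, 185, 184, 184, 186, 187, 187, 187, 187, 187, 187, 186, 186, 182, 158, 123, 130, 178, 200, 201, 200, 198, 197, 196, 193, 191, 183, 151, 130, 132, 138, 137, 133, 127, 119, 115, 114, 115, 116, 116, 117]
```

>>> jog_arm(targets=[{"gripper": -1, "xyz": [0.004, 0, 0], "rotation": [0, 0, 0]}, {"gripper": -1, "xyz": [0.008, 0, 0], "rotation": [0, 0, 0]}, {"gripper": -1, "xyz": [0.012, 0, 0], "rotation": [0, 0, 0]}, {"gripper": -1, "xyz": [0.016, 0, 0], "rotation": [0, 0, 0]}, {"gripper": -1, "xyz": [0.016, 0, 0], "rotation": [0, 0, 0]}, {"gripper": -1, "xyz": [0.016, 0, 0], "rotation": [0, 0, 0]}])

```text
clock: 29.98
ee_pos: [0.5708, 0.1135, 0.0417]
orientation: [0.993, -0.117, -0.007, -0.001]
contact_force: [-11.8, 2.4, 8.0]
width: 0.0003
gripper_force: 5.9
```

```bash
python3 -c "from h import *;st()"
```

```text
t 29.975 gauge mm [ 3.6 -0. ] z 41.7 F [-12.   -0.4] 8.0
yaw -103.44
```

Force has doubled to 12 N at 3.1 mm past the touch. I back straight off, then lift clear.

>>> jog_arm(targets=[{"gripper": -1, "xyz": [-0.01, 0, 0], "rotation": [0, 0, 0]}, {"gripper": -1, "xyz": [-0.02, 0, 0], "rotation": [0, 0, 0]}, {"gripper": -1, "xyz": [-0.03, 0, 0], "rotation": [0, 0, 0]}, {"gripper": -1, "xyz": [-0.04, 0, 0], "rotation": [0, 0, 0]}, {"gripper": -1, "xyz": [-0.06, 0, 0], "rotation": [0, 0, 0]}, {"gripper": -1, "xyz": [-0.1, 0, 0], "rotation": [0, 0, 0]}, {"gripper": -1, "xyz": [-0.16, 0, 0], "rotation": [0, 0, 0]}, {"gripper": -1, "xyz": [-0.22, 0, 0], "rotation": [0, 0, 0]}, {"gripper": -1, "xyz": [-0.22, 0, -0.1], "rotation": [0, 0, 0]}, {"gripper": -1, "xyz": [-0.22, 0, -0.3], "rotation": [0, 0, 0]}, {"gripper": -1, "xyz": [-0.22, 0, -0.5], "rotation": [0, 0, 0]}, {"gripper": -1, "xyz": [-0.22, 0, -0.5], "rotation": [0, 0, 0]}, {"gripper": -1, "xyz": [-0.22, 0, -0.5], "rotation": [0, 0, 0]}])

```text
clock: 31.6
ee_pos: [0.5448, 0.1197, 0.1176]
orientation: [0.993, -0.117, -0.0, -0.0]
contact_force: [-0.2, -0.0, -0.5]
width: 0.0005
gripper_force: 0.0
```

```bash
python3 - <<'E'
from look import *
cv2.imwrite("pics/w8.png",im[:330,120:520,::-1])
t=arm.camera("top"); cv2.imwrite("pics/top8.png",t[:,:,::-1])
E
```

```text
t 31.6 gauge mm [-23.2  -0. ] z 117.6 F [-0.2 -0.1] -0.5
yaw -103.48
0.57 [230.3 160.1 378.1 205.3] ang 90.0 roller gauge mm [27.1  8.9]
```

View pics/w8.png

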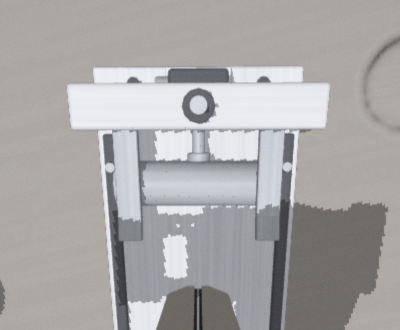

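The picture shows the roller held square under both prongs (rows 160–206) against the plunger disc (198,157). Its centre reads x ≈ 27 mm, which matches the touch point plus 3 mm. The robot is clear, so I hand in.

```bash
python3 -c "
from rig import arm
print(arm.hand_in())"
```

```text
the job is handed in; nothing more can be done
None
```

The roller is under the fork, held with the plunger pressed in about 3 mm (estimated from the push doubling to 12 N and 3.1 mm of travel after first touch), and the job was handed in at about 32 s with the arm clear of everything.

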